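Cover the wheels, then unhitch the movement beam and hold it up

TASK

Slide the cover of the parts box fully shut over the clock wheels, so that nothing can fall in among them. Then, on the movement stand, pull the spring latch by its upright tab all the way out sideways, lift the beam by it so that the socket comes off the ball and is a good 6 cm above where it sat, and finish holding it up there, still: do not let go. Leave the small things around them (oil bottle, brass spring barrel, pen cup, screwdriver) where they are.

Things in the scene. Friction and masses are not known exactly. Their poses are not given: they have to be found in the camera images.
- parts_box: White open plastic box fixed to the bench, 200 x 100 mm, 51 mm high at its side rails. Origin: centre of its underside. The half towards its -x is the open compartment with small brass clock wheels (opening 95 x 90 mm); the half towards its +x is a closed deck. The cover slides along the box's x axis.
- cover (a joint): Position of the parts box's flat grey cover (95 x 89 x 5 mm) along the box's x axis, m: 0 = fully shut over the compartment (a hard stop), up to 0.09 = fully open, over the deck. Closing moves it in the box's -x direction. It has about 2 N of friction, no spring, and stays where it is left.
- cover_grip (a point): Top centre of the upright ridge in the middle of the cover: 12 mm thick along the sliding direction (box x), 50 mm long across it, rising 28 mm above the cover's top; this point is 78 mm above the bench, the cover's top 50 mm. Axes as the parts box.
- stand: Movement stand fixed to the bench: grey base plate 290 x 120 x 12 mm, a steel ball (32 mm across) on a thin post near its -x end, two cheeks with the beam's pivot near its +x end. Origin: centre of the underside. Its x axis points from the ball to the pivot, its y axis is the way the latch is pulled open.
- ball (a point): Centre of the fixed ball, 70 mm above the bench, in the stand's frame at (-90, 0, 70) mm. Axes as the stand.
- pivot (a point): Middle of the beam's hinge axis, in the stand's frame at (115, 0, 85) mm; the hinge axis is the stand's y axis.
- beam (a joint): Angle of the beam (the hitch tongue: aluminium bar with a brass clock movement 80 mm across clamped on it, 0.4 to 0.8 kg with latch), rad: 0 = down, socket seated on the ball; grows as its -x end swings up, stop at 0.8. Nothing holds it up: let go, it falls. While the latch is shut its fork grips under the ball and the beam cannot be lifted.
- socket (a point): Centre of the cup (44 mm across) at the beam's -x end, 205 mm from the hinge axis; coincides with the ball's centre when seated (70 mm above the bench). The block on top of the cup is 36 mm wide along y and reaches 112 mm above the bench. Axes as the beam.
- latch (a joint): Sideways travel of the latch on the beam along the stand's +y, m: 0 = shut, 0.022 = stop. A spring pulls it shut (about 4 N at 0, 8.5 N at the stop), so it must be held open. The fork is clear of the ball from 0.016 on.
- latch_tab (a point): Top centre of the latch's upright steel tab, beside the socket: 8 mm thick along y (the pulling direction), 24 mm wide along x, its top 155 mm above the bench with the beam down and the upper 43 mm free on all sides. With the latch shut it lies 56 mm to the stand's +y of the ball's centre. It slides with the latch and swings with the beam, so lifting by it also lifts the beam. Axes as the beam.
- oil_bottle: Bystander: small amber bottle, 30 mm across, 70 mm high, origin under its centre. Loose.
- barrel: Bystander: brass spring barrel, 34 mm across, 34 mm high with its arbor, origin under its centre. Loose.
- pen_cup: Bystander: terracotta cup, 70 mm across, 90 mm high, origin under its centre. Loose.
- driver: Bystander: screwdriver with an orange handle lying flat, 160 mm long. Loose.
There are look-alikes about, which are no part of the job. Several things have the shape of the parts_box; the one meant has the colours described above.

How it is judged (in metres and radians):
On the way, in this order (a step that is already met when the one before it is completed fails the run):
1. the cover is fully shut over the wheels (value of joint cover below 0.004 m), for 0.2 s.
2. the latch is pulled out while the beam is still down (value of joint cover below 0.004 m and value of joint latch above 0.015 m and value of joint beam below 0.05 rad), for 0.1 s.
3. the socket is lifted off the ball (value of joint cover below 0.004 m and height (world z) of socket above 0.115 m), for 0.3 s.
At the end, for the whole second after the job is handed in: The cover is shut to within 4 mm; the socket is held at least 45 mm above its seat on the ball, still (under 0.15 rad/s), with the fingers touching the beam or its latch (over 1 N) (all of step 3 and velocity of joint beam between -0.15 and 0.15 rad/s and contact force between the fingers and beam above 1 N); the arm keeps its last pose, push and grip.
It fails at once if the beam is raised while the parts box is open (value of joint beam above 0.1 rad and value of joint cover above 0.01 m).
It fails at once if the oil bottle, barrel, pen cup or screwdriver is pushed more than 40 mm from its place (distance of any of oil_bottle, barrel, pen_cup, driver from where it was at the start of the episode above 0.04 m).
It also fails if it takes over 45 s, if anything falls off the work surface, if the arm or the gripper's body presses on something with over 40 N, if the wrist force passes 120 N, or if a joint passes its speed limit or range.

ROBOT

A 6-joint arm with a two-finger parallel gripper is mounted at the origin on the work surface. World frame = base frame: x ahead of the robot, y to its left, z up, the work surface at z = 0. Lengths are in mm, angles in rad, forces in N, time in s.
With the tool pointing down it reaches from about 275 to 1000 mm from the base axis. Payload 8.4 kg.
Tool frame: the origin (TCP) lies where the fingers leave the gripper's body, on its centre line; the fingertips stand 73 mm ahead of it and the grasp point (between the pads) lies 54 mm ahead of it (grip_point_offset is the distance from the TCP to the grasp point, in mm); z points along the fingers, y is the direction in which the jaws open and shut (so a half turn about z gives the same grasp; the last joint's range is limited). The gripper opens to 85 mm and grips with 20 to 120 N. Pads are 22 mm wide; open, the fingers measure 114 mm over their backs; the gripper's body (76 mm by 85 mm) begins 54 mm behind the grasp point. The pads swing forward as they close: fully open they stand 13 mm farther back than shut.
Start: joints at [1.336, 0.353, 1.633, -0, 1.155, -0.002], TCP at [144.188, 608.143, 303.881] pointing down, gripper open.
Joint ranges: [-2.63, 2.63], [-0.92, 2.1], [0.06, 2.66], [-1.3, 4.44], [0, 2.69], [-3.02, 3.02]. Speed limits (rad/s): [2.22, 2.22, 2.79, 3.14, 3.14, 3.14].

INTERFACE

Orientations are given as [roll, pitch, yaw] about the fixed x, y, z axes, in that order (R = Rz(yaw) Ry(pitch) Rx(roll)).
In Python, from rig import sense, grab_frame, sign_off, grip_point_offset gives the robot as it stands. The module is installed in compiled form; this text tells all that it offers.
- The arm moves only by the tool drive_tool, never from a script. Its argument "targets" is one flat list of numbers, 7 for each row, row after row: the shift along the tool's x, y, z in m, then the turn, a rotation vector about the tool's x, y, z in rad, then the opening, from 0 (shut) to 1 (fully open). In form: [tx, ty, tz, wx, wy, wz, grip, tx, ty, tz, wx, wy, wz, grip, ...]. A call has 1 to 12 rows; each row is the pose to reach, as a shift and turn from the pose commanded when the call began, along the tool's axes at that moment; what a row does not reach only later rows make up. A row lasts 1/12 s, in which the tool goes at most 41.7 mm and 7.16 degrees, less where a joint would pass 70% of its speed; a pose out of reach is approached as far as the arm can. A call with a gripper value outside its range is refused whole. The fingers move at their own pace and stop on an object; "force" is the grip in N (left out, the last holds). Time passes only in rows, so rows that repeat a pose let the fingers close. It gives the time, the measured TCP pose, the force and the opening at its end, in the units of the state.
- sense(): the state, without advancing time (a new reading comes with each control period).
- grab_frame(name): name is "scene" or "top"; returns a dict with "color" (420x560x3 uint8, blue, green, red), "vertical_fov" (degrees; the focal length in pixels is half the picture's height over the tangent of half this angle, whatever the lens; pixels are square), "cx", "cy" (the principal point, pixels), "world_from_camera" (4x4, takes a point from camera to world coordinates). Camera axes: x right, y down, z forward; pixel columns grow to the right and rows downward; lengths in mm; the calibration is good to about 2 mm. A picture is of the moment at which its call begins. There is no depth.
- sign_off(): hands the job in, once; it reports no verdict.
The state is a dict: "clock": time; "qpos": joint angles; "qvel": joint speeds; "joint_efforts": joint torques, N m; "eef_pos": TCP position; "tcp_rot": TCP orientation; "contact_force": force on the tool from outside, world axes, zero at the start; "wrist_torque": the same for the moment, N m; "opening": opening from 0.0 (shut) to 1.0 (fully open).
Only numpy, scipy, OpenCV 4.12 (cv2) and the standard library are available. Lean on these libraries where they do the work, as an engineer would, in place of code of your own. Each camera call takes 0.05 s, during which the arm holds its last target. There are 200 camera calls.

## Working session

There is one attempt and no reset: what is moved stays moved. The work goes in short steps, Python scripts to look and compute and a tool call to move; the robot and the scene stay as the last step left them, time stands still between calls to the robot, and variables do not carry over. Pictures are saved under pics/ and viewed, about 8 in all and at most 12, crops included, and the job is handed in when it is done.

Besides the shell and the picture viewer there is one more tool, called after ">>>" by a JSON object that holds its "api" and its "payload", one argument or row to a line. drive_tool: Moves the arm, as the interface text tells. Its arguments: {"type":"object","properties":{"targets":{"type":"array"},"force":{"type":"number"}},"required":["targets"]}

```bash
mkdir -p pics; python3 - <<'E'
from rig import *
import cv2,pickle
print(sense(),grip_point_offset)
for n in("scene","top"):
    f=grab_frame(n);cv2.imwrite(f"pics/{n}0.png",f["color"]);pickle.dump(f,open(n+"0.pkl","wb"));print(n,f["vertical_fov"],f["cx"],f["cy"],f["world_from_camera"])
E
```

```text
{'clock': 0.0, 'qpos': array([ 1.33562500e+00,  3.53652724e-01,  1.63416253e+00,  2.71719493e-05,
        1.15517845e+00, -2.42496748e-03]), 'qvel': array([ 0.000937  ,  0.00058159,  0.00078297,  0.00131799,  0.00093812,
       -0.00038559]), 'joint_efforts': array([-5.13411269e-04, -6.05244684e+01, -3.42069697e+01, -7.66522317e-05,
        9.20607214e-03, -2.70079681e-05]), 'eef_pos': array([144.07578914, 607.77211708, 303.14659719]), 'tcp_rot': array([-3.14019167e+00, -2.82407435e-05,  2.90883529e+00]), 'contact_force': array([0.17853203, 0.41625174, 0.14967347]), 'wrist_torque': array([ 0.03118518, -0.013275  ,  0.02602698]), 'opening': 1.0005203558914053} 53.900000000000006
scene 44.53449436112883 277.79512612386907 217.93628211905704 [[ 4.30953102e-01  7.03077924e-01 -5.65650826e-01  1.35012727e+03]
 [ 9.02371634e-01 -3.37303881e-01  2.68237816e-01 -4.18606831e+02]
 [-2.20413156e-03 -6.26025179e-01 -7.79799729e-01  1.30045421e+03]
 [ 0.00000000e+00  0.00000000e+00  0.00000000e+00  1.00000000e+00]]
top 42.590090984109594 281.13581788754095 212.9520562626207 [[ 1.31079476e-02 -9.82984201e-01  1.83221840e-01  1.47230123e+02]
 [-9.99882688e-01 -1.14334873e-02  1.01924125e-02  6.51539893e+00]
 [-7.92411590e-03 -1.83333947e-01 -9.83018755e-01  1.88915634e+03]
 [ 0.00000000e+00  0.00000000e+00  0.00000000e+00  1.00000000e+00]]
```

View pics/scene0.png

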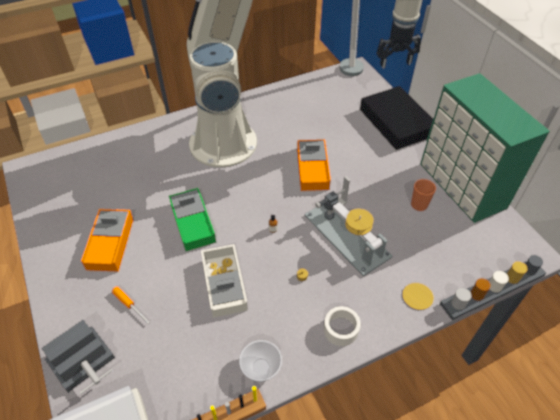

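View pics/top0.png

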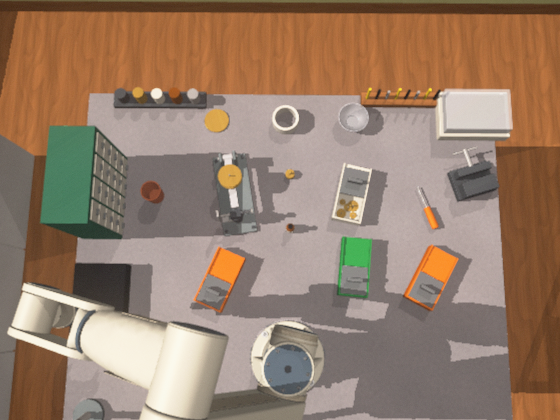

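The job's box is the white one with brass wheels, at scene (224,278) and top (352,193). Look-alikes are orange at scene (108,240) and (313,164), and green at scene (192,218). The stand is at scene (350,228) and top (234,194); the dark punch at scene (80,355) is not it. Next is a close crop of both.

```bash
python3 - <<'E'
import cv2,numpy as np
s=cv2.imread("pics/scene0.png");t=cv2.imread("pics/top0.png")
def c(im,x,y,w,h,k):
    o=cv2.resize(im[y:y+h,x:x+w],None,fx=k,fy=k,interpolation=cv2.INTER_CUBIC)
    for i in range(0,w,10):
        if (x+i)%20==0: cv2.putText(o,str(x+i),(i*k,8),0,.3,(0,0,255),1);cv2.line(o,(i*k,10),(i*k,14),(0,0,255),1)
    for i in range(0,h,10):
        if (y+i)%20==0: cv2.putText(o,str(y+i),(0,i*k+4),0,.3,(0,0,255),1)
    return o
a=c(s,190,230,80,100,5);b=c(s,300,170,100,100,4)
A=np.zeros((600,800,3),np.uint8)
A[:500,:400]=a;A[:400,400:]=b
cv2.imwrite("pics/c1.png",A)
a=c(t,320,150,60,80,6);b=c(t,200,140,70,100,6)
A=np.zeros((600,800,3),np.uint8)
A[:480,:360]=a;A[:600,380:800]=b
cv2.imwrite("pics/c2.png",A)
E
```

```text
(no output)
```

View pics/c1.png

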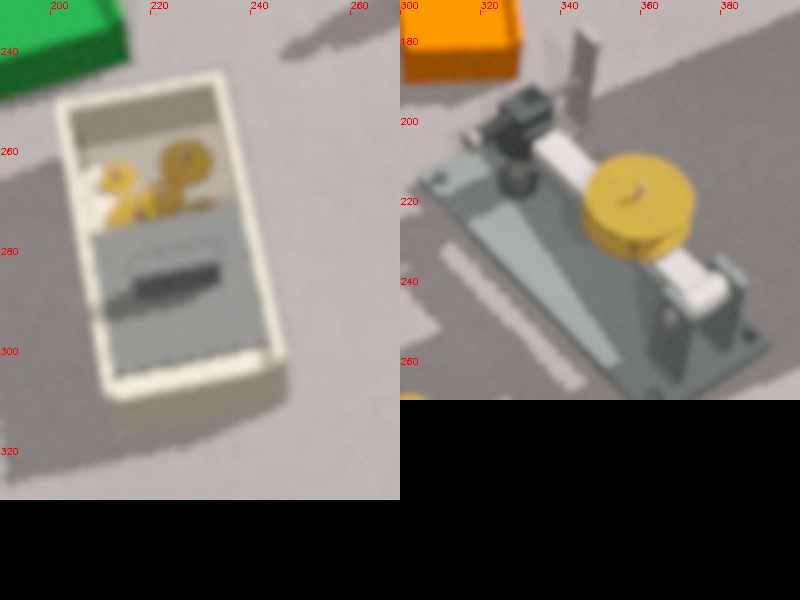

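View pics/c2.png

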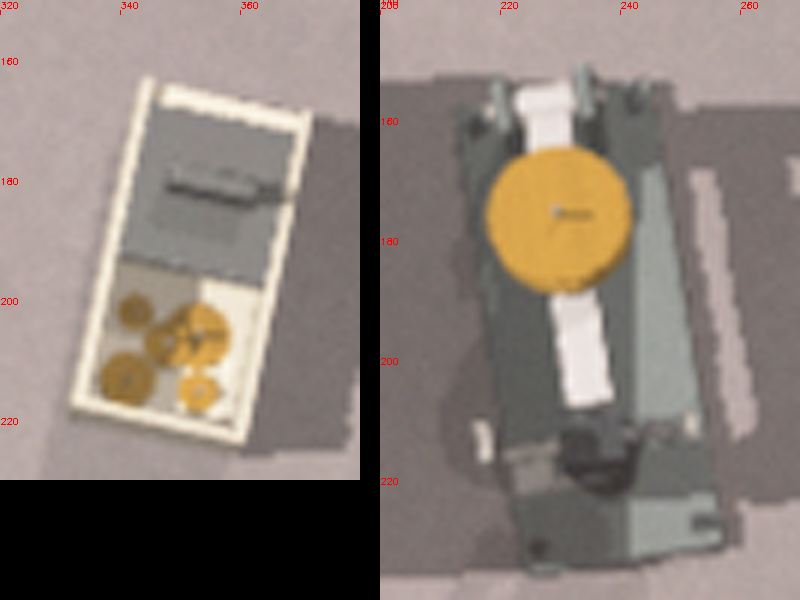

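```bash
cat > h.py <<'E'
import numpy as np,pickle
from scipy.optimize import least_squares
def proj(f,P):
    M=np.linalg.inv(f["world_from_camera"]);p=M[:3,:3]@P+M[:3,3]
    F=210/np.tan(np.radians(f["vertical_fov"]/2))
    return np.array([f["cx"]+F*p[0]/p[2],f["cy"]+F*p[1]/p[2]])
F={n:pickle.load(open(n+"0.pkl","rb")) for n in("scene","top")}
def place(q,l):
    c,s=np.cos(q[2]),np.sin(q[2]);return np.array([q[0]+c*l[0]-s*l[1],q[1]+s*l[0]+c*l[1],l[2]])
def fit(obs,q0,F=F):
    r=lambda q:np.concatenate([proj(F[n],place(q,l))-np.array(u) for n,l,u in obs])
    s=least_squares(r,q0,x_scale=[100,100,.3],loss="soft_l1");return s.x,r(s.x).reshape(-1,2).round(1)
E
python3 - <<'E'
from h import *
box=[("scene",(-100,-50,51),(201.6,251.4)),("scene",(-100,50,51),(234.4,244.4)),("scene",(100,-50,51),(212,309.6)),("scene",(100,50,51),(247,301.6)),
("top",(100,50,51),(345,163)),("top",(100,-50,51),(371.8,168.8)),("top",(-100,50,51),(332,217.5)),("top",(-100,-50,51),(360.8,223.8))]
q,r=fit(box,[600,-200,0]);print(q,r.tolist())
for d in(.04,.06,.07,.08,.09):
  print(d,[proj(F["top"],place(q,(-95+d*1000+0,y,50))).round(1) for y in(44,-44)])
  print('  grip',[proj(F[n],place(q,(-47.5+d*1000,0,78))).round(1) for n in F])
st=[("top",(-145,60,12),(225,235)),("top",(-145,-60,12),(256.7,231.7)),("top",(145,60,12),(213.7,154.2)),("top",(145,-60,12),(246.7,153.8)),
("scene",(-145,-60,12),(303.8,215.8)),("scene",(145,60,12),(392.5,256.3)),("scene",(-90,56,155),(347,178)),("top",(-90,56,155),(217,212))]
q,r=fit(st,[600,200,0]);print(q,r.tolist(),place(q,(-90,56,155)),place(q,(-90,0,70)))
E
```

```text
[ 5.65725962e+02 -2.20957757e+02 -2.13061546e-01] [[-0.7, -0.8], [-0.4, -0.1], [-0.9, -0.7], [-0.1, -0.1], [-1.2, -0.6], [-0.1, -0.4], [0.1, -0.8], [-0.4, -0.7]]
0.04 [array([336.4, 204.8]), array([361.2, 210.3])]
  grip [array([221.8, 267.8]), array([352.5, 192.7])]
0.06 [array([337.6, 199.3]), array([362.4, 204.8])]
  grip [array([223. , 273.6]), array([353.7, 187.2])]
0.07 [array([338.2, 196.5]), array([362.9, 202. ])]
  grip [array([223.6, 276.6]), array([354.3, 184.5])]
0.08 [array([338.8, 193.8]), array([363.5, 199.3])]
  grip [array([224.2, 279.5]), array([354.9, 181.7])]
0.09 [array([339.3, 191.1]), array([364.1, 196.6])]
  grip [array([224.8, 282.5]), array([355.4, 179. ])]
[5.67826895e+02 1.91277768e+02 1.53628558e-01] [[-1.7, 0.1], [0.4, -1.3], [-0.0, 2.3], [-0.1, -1.8], [0.1, -2.8], [-0.3, 0.4], [-0.0, 0.2], [0.6, 0.3]] [470.31748878 232.84597228 155.        ] [478.88688622 177.50552209  70.        ]
```

```bash
cat >> h.py <<'E'
def to(P,yaw):
    from rig import sense
    from scipy.spatial.transform import Rotation as R
    s=sense();A=R.from_euler("xyz",s["tcp_rot"]);B=R.from_euler("xyz",[np.pi,0,yaw])
    print(s["clock"].__round__(2),s["eef_pos"].round(1),s["tcp_rot"].round(3),"F",s["contact_force"].round(1),"op",round(float(s["opening"]),3),"q",s["qpos"].round(2))
    print("shift",(A.inv().apply(np.array(P)-s["eef_pos"])/1000).round(4),"rot",(A.inv()*B).as_rotvec().round(3))
E
python3 - <<'E'
from h import *
to([600,-228,250],1.358)
st=[("scene",(0,0,155),(346.8,178.5)),("top",(0,0,155),(217.3,213.5))]
q,r=fit(st,[470,233,0]);print(q,r)
E
```

```text
0.1 [144.1 607.8 303.2] [-3.14   0.     2.909] F [-1.5 -0.9  0. ] op 1.005 q [ 1.34  0.35  1.63 -0.    1.16 -0.  ]
shift [-0.6364 -0.708   0.0541] rot [-1.000e-03  1.000e-03  1.551e+00]
[468.06321059 233.2317367    0.        ] [[-0.1 -0.8]
 [ 0.1 -0.6]]
```

>>> {"api": "drive_tool", "payload": {
  "targets": [-0.636,-0.708,0.054,0,0,1.551,1,-0.636,-0.708,0.054,0,0,1.551,1,-0.636,-0.708,0.054,0,0,1.551,1,-0.636,-0.708,0.054,0,0,1.551,1,-0.636,-0.708,0.054,0,0,1.551,1,-0.636,-0.708,0.054,0,0,1.551,1,-0.636,-0.708,0.054,0,0,1.551,1,-0.636,-0.708,0.054,0,0,1.551,1,-0.636,-0.708,0.054,0,0,1.551,1,-0.636,-0.708,0.054,0,0,1.551,1,-0.636,-0.708,0.054,0,0,1.551,1,-0.636,-0.708,0.054,0,0,1.551,1],
  "force": 30
}}

```text
clock: 1.1
eef_pos: [383.5, 167.9, 275.5]
tcp_rot: [3.141, -0.0, 1.403]
contact_force: [1.1, 0.5, 0.4]
opening: 1.001
```

```bash
python3 -c "
from h import *
to([600,-228,200],1.358)"
```

```text
1.1 [383.5 167.9 275.5] [ 3.141 -0.     1.403] F [1.1 0.5 0.4] op 1.001 q [0.41 0.06 2.08 0.   1.   0.58]
shift [-0.3541  0.2797  0.0755] rot [ 0.    -0.     0.045]
```

>>> {"api": "drive_tool", "payload": {
  "targets": [-0.354,0.28,0.076,0,0,0.045,1,-0.354,0.28,0.076,0,0,0.045,1,-0.354,0.28,0.076,0,0,0.045,1,-0.354,0.28,0.076,0,0,0.045,1,-0.354,0.28,0.076,0,0,0.045,1,-0.354,0.28,0.076,0,0,0.045,1,-0.354,0.28,0.076,0,0,0.045,1,-0.354,0.28,0.076,0,0,0.045,1,-0.354,0.28,0.076,0,0,0.045,1,-0.354,0.28,0.076,0,0,0.045,1,-0.354,0.28,0.076,0,0,0.045,1,-0.354,0.28,0.076,0,0,0.045,1]
}}

```text
clock: 2.1
eef_pos: [604.7, -230.4, 197.9]
tcp_rot: [3.14, 0.002, 1.361]
contact_force: [-0.7, -0.1, 0.3]
opening: 1.002
```

```bash
python3 -c "
from h import *
to([600,-228,130],1.358)
from rig import grab_frame
import cv2
c=cv2.resize(grab_frame('scene')['color'][180:330,150:350],None,fx=4,fy=4);cv2.imwrite('pics/g1.png',c)"
```

```text
2.1 [ 604.7 -230.4  197.9] [3.140e+00 2.000e-03 1.361e+00] F [-0.7 -0.1  0.3] op 1.002 q [-0.37  0.5   1.67 -0.    0.97 -0.16]
shift [ 0.0015 -0.0052  0.0679] rot [0.002 0.002 0.003]
```

View pics/g1.png

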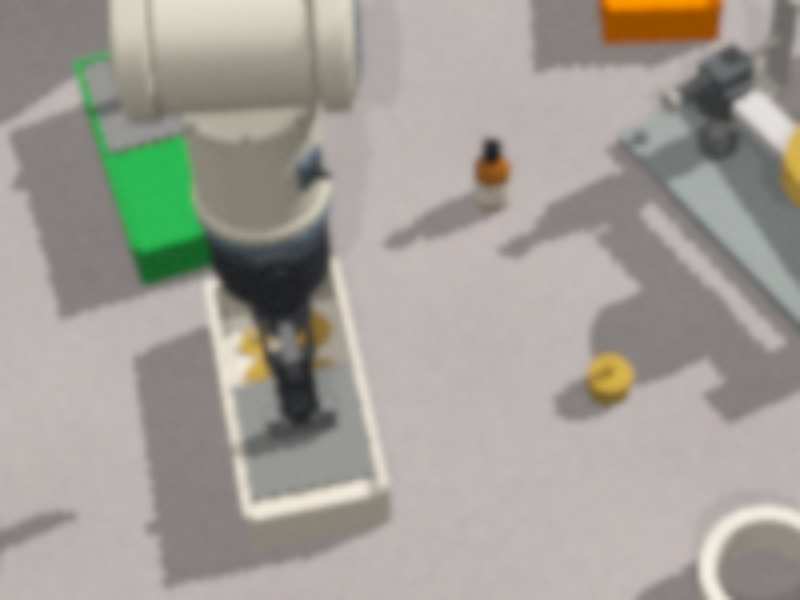

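The crop shows the jaws straddling the cover's ridge at crop (298,410), lined up with the box. I go down and grip.

>>> {"api": "drive_tool", "payload": {
  "targets": [0,0,0.035,0,0,0,1,0,0,0.07,0,0,0,1,0,0,0.07,0,0,0,1,0,0,0.07,0,0,0,0,0,0,0.07,0,0,0,0,0,0,0.07,0,0,0,0,0,0,0.07,0,0,0,0,0,0,0.07,0,0,0,0,0,0,0.07,0,0,0,0,0,0,0.07,0,0,0,0,0,0,0.07,0,0,0,0,0,0,0.07,0,0,0,0],
  "force": 30
}}

```text
clock: 3.15
eef_pos: [603.0, -224.9, 130.9]
tcp_rot: [3.14, 0.0, 1.363]
contact_force: [-0.8, 0.7, 6.5]
opening: 0.132
```

```bash
python3 -c "
from h import *
to(place([565.7,-221,-.213],(-47.5,0,130)),1.358)"
```

```text
3.15 [ 603.  -224.9  130.9] [3.14  0.    1.363] F [-0.8  0.7  6.5] op 0.132 q [-0.36  0.58  1.71  0.    0.85 -0.15]
shift [-0.0036 -0.0848  0.0008] rot [0.002 0.    0.005]
```

>>> {"api": "drive_tool", "payload": {
  "targets": [-0.0005,-0.013,0,0,0,0,0,-0.001,-0.026,0,0,0,0,0,-0.0015,-0.039,0,0,0,0,0,-0.002,-0.052,0,0,0,0,0,-0.003,-0.064,0,0,0,0,0,-0.003,-0.072,0,0,0,0,0,-0.003,-0.076,0,0,0,0,0,-0.003,-0.079,0,0,0,0,0,-0.003,-0.079,0,0,0,0,0,-0.003,-0.079,0,0,0,0,0]
}}

```text
clock: 3.98
eef_pos: [525.2, -208.6, 130.9]
tcp_rot: [3.141, -0.004, 1.362]
contact_force: [3.8, 20.6, 12.3]
opening: 0.128
```

>>> {"api": "drive_tool", "payload": {
  "targets": [0,-0.001,0,0,0,0,0,0,-0.002,0,0,0,0,0,0,-0.003,0,0,0,0,0,0,-0.004,0,0,0,0,0,0,-0.004,0,0,0,0,0]
}}

```text
clock: 4.4
eef_pos: [522.0, -207.9, 130.9]
tcp_rot: [3.139, -0.004, 1.362]
contact_force: [6.2, 21.3, 10.3]
opening: 0.133
```

>>> {"api": "drive_tool", "payload": {
  "targets": [0.001,-0.001,0,0,0,0,0,0.0015,-0.002,0,0,0,0,0,0.002,-0.003,0,0,0,0,0,0.002,-0.004,0,0,0,0,0,0.002,-0.004,0,0,0,0,0]
}}

```text
clock: 4.82
eef_pos: [519.6, -207.0, 130.9]
tcp_rot: [3.136, -0.002, 1.363]
contact_force: [9.8, 9.1, 2.6]
opening: 0.134
```

>>> {"api": "drive_tool", "payload": {
  "targets": [0,-0.001,0,0,0,0,0,0,-0.002,0,0,0,0,0,0,-0.003,0,0,0,0,0,0,-0.003,0,0,0,0,0]
}}

```text
clock: 5.15
eef_pos: [519.1, -206.9, 131.0]
tcp_rot: [3.13, -0.001, 1.362]
contact_force: [19.5, 9.3, -8.7]
opening: 0.129
```

The force rises while the tool stops at x≈519, which matches the predicted stop. I release, rise and check.

>>> {"api": "drive_tool", "payload": {
  "targets": [0,-0.002,0,0,0,0,0,0,-0.002,0,0,0,0,0,0,0.001,0,0,0,0,1,0,0.001,0,0,0,0,1,0,0.001,0,0,0,0,1,0,0.001,0,0,0,0,1,0,0.001,-0.03,0,0,0,1,0,0.001,-0.07,0,0,0,1,0,0.001,-0.11,0,0,0,1,0,0.001,-0.13,0,0,0,1]
}}

```text
clock: 5.98
eef_pos: [515.7, -208.0, 263.9]
tcp_rot: [3.138, 0.001, 1.363]
contact_force: [0.6, 0.2, 0.7]
opening: 0.999
```

```bash
python3 - <<'E'
from h import *
from rig import grab_frame
import cv2
for y in(1.724,): to([468,233,260],y)
q=[565.7,-221,-.213]
f=grab_frame('scene');im=cv2.resize(f['color'][230:330,180:300],None,fx=6,fy=6)
for d,c in((0,(0,0,255)),(4,(255,0,0))):
  a,b=[tuple(int(v) for v in (proj(f,place(q,(d,s,50)))-[180,230]+.5)*6) for s in(-44,44)]
  cv2.line(im,a,b,c,1)
cv2.imwrite('pics/g2.png',im)
E
```

```text
5.98 [ 515.7 -208.   263.9] [3.138e+00 1.000e-03 1.363e+00] F [0.6 0.2 0.7] op 0.999 q [-0.39  0.29  1.82 -0.    1.03 -0.18]
shift [ 0.4217 -0.1375  0.003 ] rot [ 0.004  0.002 -0.361]
```

View pics/g2.png

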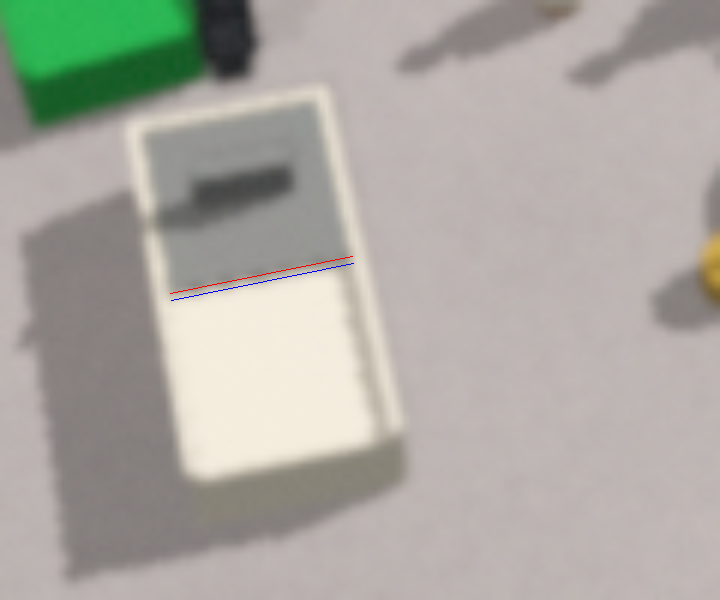

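The cover lies against the -x wall and its rear edge sits at the red zero line, so it is shut. Now I move to the tab.

```bash
python3 -c "
from h import *
to([469,233,262],.14)"
```

```text
6.03 [ 516.9 -208.5  266.4] [3.134e+00 2.000e-03 1.363e+00] F [ 2.6 -1.2  2.9] op 1.005 q [-0.39  0.29  1.82 -0.    1.03 -0.18]
shift [ 0.4221 -0.1378  0.0026] rot [ 0.008 -0.003  1.223]
```

>>> {"api": "drive_tool", "payload": {
  "targets": [0.422,-0.138,0.0,0,0,1.223,0.8,0.422,-0.138,0.0,0,0,1.223,0.8,0.422,-0.138,0.0,0,0,1.223,0.8,0.422,-0.138,0.0,0,0,1.223,0.8,0.422,-0.138,0.0,0,0,1.223,0.8,0.422,-0.138,0.0,0,0,1.223,0.8,0.422,-0.138,0.0,0,0,1.223,0.8,0.422,-0.138,0.0,0,0,1.223,0.8,0.422,-0.138,0.0,0,0,1.223,0.8,0.422,-0.138,0.0,0,0,1.223,0.8,0.422,-0.138,0.0,0,0,1.223,0.8,0.422,-0.138,0.0,0,0,1.223,0.8]
}}

```text
clock: 7.03
eef_pos: [465.7, 236.3, 259.4]
tcp_rot: [-3.141, 0.0, 0.134]
contact_force: [-0.5, -1.1, -0.0]
opening: 0.801
```

>>> {"api": "drive_tool", "payload": {
  "targets": [0,0,0,0,0,0,0.8,0,0,0,0,0,0,0.8,0,0,0,0,0,0,0.8]
}}

```text
clock: 7.28
eef_pos: [466.3, 233.4, 259.1]
tcp_rot: [3.141, 0.001, 0.142]
contact_force: [0.6, 0.3, -0.2]
opening: 0.805
```

```bash
python3 -c "
from h import *
to([469,233,191],.14)
from rig import grab_frame
import cv2
o=[]
for n,x,y in(('scene',290,130),('top',180,160)):
  c=cv2.resize(grab_frame(n)['color'][y:y+120,x:x+80],None,fx=5,fy=5,interpolation=2);o.append(c)
cv2.imwrite('pics/g3.png',np.hstack(o))"
```

```text
7.28 [466.3 233.4 259.1] [3.141e+00 1.000e-03 1.420e-01] F [ 0.6  0.3 -0.2] op 0.805 q [ 0.46  0.24  1.9  -0.    1.    1.89]
shift [0.0027 0.0007 0.0681] rot [0.001 0.001 0.002]
```

View pics/g3.png

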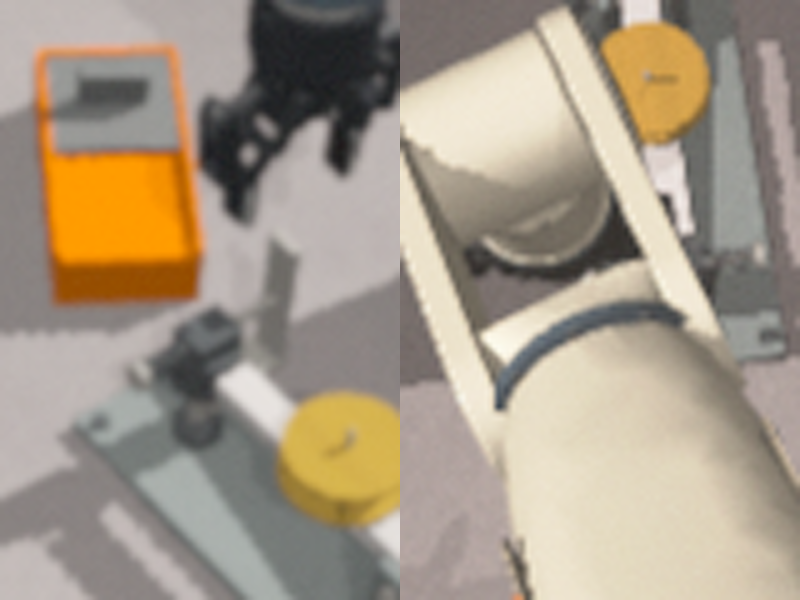

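The fingertips at crop (240,215) and (345,170) stand either side of and above the tab at (283,245). I go down and close.

>>> {"api": "drive_tool", "payload": {
  "targets": [0.0015,0,0.034,0,0,0,0.8,0.0015,0,0.068,0,0,0,0.8,0.0015,0,0.068,0,0,0,0.8,0.0015,0,0.068,0,0,0,0,0.0015,0,0.068,0,0,0,0,0.0015,0,0.068,0,0,0,0,0.0015,0,0.068,0,0,0,0,0.0015,0,0.068,0,0,0,0,0.0015,0,0.068,0,0,0,0,0.0015,0,0.068,0,0,0,0,0.0015,0,0.068,0,0,0,0,0.0015,0,0.068,0,0,0,0],
  "force": 90
}}

```text
clock: 8.38
eef_pos: [469.0, 235.0, 193.1]
tcp_rot: [-3.141, -0.003, 0.143]
contact_force: [-1.5, 2.9, 7.2]
opening: 0.081
```

>>> {"api": "drive_tool", "payload": {
  "targets": [0,-0.004,0,0,0,0,0,0,-0.008,0,0,0,0,0,0,-0.012,0,0,0,0,0,0,-0.016,0,0,0,0,0,0,-0.02,0,0,0,0,0,0,-0.022,0,0,0,0,0,0,-0.023,0,0,0,0,0,0,-0.023,0,0,0,0,0,0,-0.023,0,0,0,0,0]
}}

```text
clock: 9.13
eef_pos: [465.4, 256.2, 192.9]
tcp_rot: [3.139, -0.001, 0.144]
contact_force: [0.1, -7.6, 9.9]
opening: 0.081
```

>>> {"api": "drive_tool", "payload": {
  "targets": [0,-0.001,0,0,0,0,0,0,-0.002,0,0,0,0,0,0,-0.002,0,0,0,0,0]
}}

```text
clock: 9.38
eef_pos: [465.2, 257.5, 192.7]
tcp_rot: [3.138, -0.001, 0.144]
contact_force: [1.5, -11.8, 10.5]
opening: 0.085
```

```bash
python3 -c "
import numpy as np
from rig import sense
s=sense();print(s['eef_pos'],s['contact_force'])
# TCP relative to pivot in stand frame: x along, z ; rot by th about +y (stand)
r=np.array([-205,193-85])
for th in np.arange(.03,.37,.03):
  c,sn=np.cos(th),np.sin(th); p=np.array([c*r[0]+sn*r[1],-sn*r[0]+c*r[1]])-r
  soc=70+ (205*sn+-15*c+15)
  print(round(th,2),'tool dx %.4f dz %.4f'%(p[0]/1000,-p[1]/1000),'rot',-round(th,2),'socket',round(soc,1))
"
```

```text
[465.18279699 257.479986   192.7465563 ] [  1.54362334 -11.7964102   10.45655334]
0.03 tool dx 0.0033 dz -0.0061 rot -0.03 socket 76.2
0.06 tool dx 0.0068 dz -0.0121 rot -0.06 socket 82.3
0.09 tool dx 0.0105 dz -0.0180 rot -0.09 socket 88.5
0.12 tool dx 0.0144 dz -0.0238 rot -0.12 socket 94.6
0.15 tool dx 0.0184 dz -0.0294 rot -0.15 socket 100.8
0.18 tool dx 0.0226 dz -0.0350 rot -0.18 socket 106.9
0.21 tool dx 0.0270 dz -0.0404 rot -0.21 socket 113.1
0.24 tool dx 0.0315 dz -0.0456 rot -0.24 socket 119.2
0.27 tool dx 0.0362 dz -0.0508 rot -0.27 socket 125.2
0.3 tool dx 0.0411 dz -0.0558 rot -0.3 socket 131.3
0.33 tool dx 0.0461 dz -0.0606 rot -0.33 socket 137.2
0.36 tool dx 0.0512 dz -0.0653 rot -0.36 socket 143.2
```

The pull force jumped from 7.6 to 11.8 N, so the latch is at its stop. I lift along the arc.

>>> {"api": "drive_tool", "payload": {
  "targets": [0.0016,0,-0.003,0,-0.015,0,0,0.0033,0,-0.0061,0,-0.03,0,0,0.005,0,-0.0091,0,-0.045,0,0,0.0068,0,-0.0121,0,-0.06,0,0,0.0086,0,-0.015,0,-0.075,0,0,0.0105,0,-0.018,0,-0.09,0,0,0.0105,0,-0.018,0,-0.09,0,0]
}}

```text
clock: 9.97
eef_pos: [475.5, 258.8, 210.0]
tcp_rot: [3.138, 0.091, 0.143]
contact_force: [2.2, -9.0, -2.7]
opening: 0.078
```

>>> {"api": "drive_tool", "payload": {
  "targets": [0.0016,0,-0.003,0,-0.015,0,0,0.0033,0,-0.0061,0,-0.03,0,0,0.0068,0,-0.0121,0,-0.06,0,0,0.0105,0,-0.018,0,-0.09,0,0,0.0144,0,-0.0238,0,-0.12,0,0,0.0184,0,-0.0294,0,-0.15,0,0,0.0226,0,-0.035,0,-0.18,0,0,0.027,0,-0.0404,0,-0.21,0,0,0.0292,0,-0.043,0,-0.225,0,0,0.0315,0,-0.0456,0,-0.24,0,0,0.0315,0,-0.0456,0,-0.24,0,0,0.0315,0,-0.0456,0,-0.24,0,0]
}}

```text
clock: 10.97
eef_pos: [510.2, 263.7, 252.1]
tcp_rot: [3.138, 0.331, 0.142]
contact_force: [-1.5, -7.8, -1.2]
opening: 0.085
```

>>> {"api": "drive_tool", "payload": {
  "targets": [0,0,0,0,0,0,0,0,0,0,0,0,0,0,0,0,0,0,0,0,0,0,0,0,0,0,0,0,0,0,0,0,0,0,0,0,0,0,0,0,0,0]
}}

```text
clock: 11.47
eef_pos: [510.1, 263.7, 252.1]
tcp_rot: [3.138, 0.33, 0.142]
contact_force: [-1.1, -8.2, -2.0]
opening: 0.075
```

```bash
python3 -c "
from h import *
to([469,233,191],.14)
from rig import grab_frame
import cv2
o=[]
cv2.imwrite('pics/g4.png',cv2.resize(grab_frame('scene')['color'][130:330,170:420],None,fx=3,fy=3,interpolation=2))"
```

```text
11.47 [510.1 263.7 252.1] [3.138 0.33  0.142] F [-1.1 -8.2 -2. ] op 0.075 q [0.43 0.47 1.62 0.09 1.38 1.83]
shift [-0.0228  0.0243  0.0725] rot [0.004 0.33  0.003]
```

View pics/g4.png

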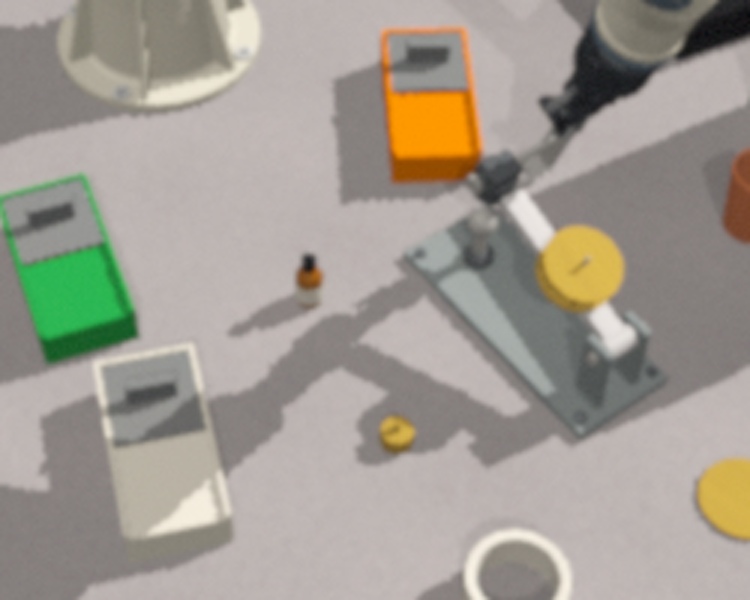

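The socket at crop (497,170) is lifted clear of the ball at (483,220), the gripper holds the tab, and the cover is shut at (150,395). The arm is still and nothing around has moved. I hand it in.

```bash
python3 -c "
from rig import *
print(sign_off())"
```

```text
the job is handed in; nothing more can be done
None
```

I slid the white box's cover shut to its stop, then pulled the spring latch fully out. I lifted the beam by its tab and handed the job in with the gripper still holding it up. `sign_off` gave no verdict, so what follows rests on my own checks.

- **Cover:** the tool stopped at the predicted shut position with the push force rising to about 20 N. The picture afterwards showed the cover against the far wall.
- **Latch:** the pull force jumped from 7.6 to 11.8 N at the end of the travel, which I took as the stop.
- **Beam:** the tool had tilted 0.33 rad. Assuming the beam turned with it, the socket is about 67 mm above its seat; I did not measure that height directly. In the last picture it is clear of the ball, and the tool pose was steady over the last half second, with about 8 N on the gripper.
- **Surroundings:** the oil bottle and barrel look unmoved in the last picture, and what it shows of the pen cup looks in place. The screwdriver was out of view, though the arm never went near it.
- **One disagreement:** there was about 20 N of sideways force while sliding the cover, from a small misalignment. I eased it by shifting the tool 2 mm.

The clock read about 11.5 s at hand-in.

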